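# Make up two train kits for the club's open house

## Robot

A 6-joint arm with a two-finger parallel gripper is mounted at the origin on the work surface. World frame = base frame: x ahead of the robot, y to its left, z up, the work surface at z = 0. Lengths are in m, angles in degrees, forces in N, time in s.
With the tool pointing down it reaches from about 0.275 to 0.975 m from the base axis. Payload 8.4 kg.
Tool frame: the origin (TCP) lies midway between the tips of the shut fingers; the grasp point (between the pads) lies 19 mm behind it; z points along the fingers, y is the line along which they close (so a half turn about z gives the same grasp; the last joint's range is limited). The gripper opens to 92 mm and grips with 3 to 60 N. Pads are 20 mm wide; open, the fingers measure 128 mm over their backs; the gripper's body (75 mm by 189 mm) begins 69 mm behind the grasp point.
Start: joints at [74.061, 20.225, 93.587, -0, 66.188, -0.138], TCP at [0.17, 0.601, 0.215] pointing down, gripper open.
Joint ranges: [-150.9, 150.9], [-52.94, 120.26], [3.33, 152.33], [-74.26, 254.26], [0, 154.13], [-172.89, 172.89]. Speed limits (degrees/s): [127.2, 127.2, 159.86, 180, 180, 180].

## Interface

Orientations are given as [roll, pitch, yaw] about the fixed x, y, z axes, in that order (R = Rz(yaw) Ry(pitch) Rx(roll)).
In Python, from rig import bot, viewer, order gives the robot as it stands. The module is installed in compiled form; this text tells all that it offers.
- The arm moves only by the tool arm_command, never from a script. Its argument "series" is a list of rows, each a list of 7 numbers: the turn, a rotation vector about the tool's x, y, z in degrees, then the shift along the tool's x, y, z in mm, then the opening, from 0 (shut) to 1 (fully open). A call has 1 to 10 rows; each row shifts and turns the commanded pose from where the row before left it, along the tool's axes as they then stand; what a row does not reach is not made up. A row lasts 1/8 s, in which the tool goes at most 62.5 mm and 10.7 degrees, less where a joint would pass 70% of its speed; a pose out of reach is approached as far as the arm can. A call with a gripper value outside its range is refused whole. The fingers move at their own pace and stop on an object; "force" is the grip in N (left out, the last holds). Time passes only in rows, so rows that do not move let the fingers close. It gives the time, the measured TCP pose, the force, the opening and the grip force at its end, in the units of the state.
- bot.state(): the state, without advancing time (a new reading comes with each control period).
- viewer.grab_frame(name): name is "scene" or "side" or "wrist"; returns the picture (420x560x3 uint8, red, green, blue); there is no depth.
- viewer.get_calibration(name): a dict with "camera_matrix" (3x3 intrinsics, pixels), "xyz" and "rotation" of the camera in the world; the wrist camera has in their place "T_tool_cam" (4x4, takes a point from camera to tool coordinates, whose origin is the TCP and whose axes are the flange's). Camera axes: x right, y down, z forward; pixel columns grow to the right and rows downward; lengths in m; the calibration is good to about 2 mm. A picture is of the moment at which its call begins: read the wrist's pose just before it. get_calibration takes no time and is no camera call.
- order.job_done(): hands the job in; it is judged then, once.
The state is a dict: "t": time; "q": joint angles; "joint_velocities": joint speeds; "tau": joint torques, N m; "eef_pos": TCP position; "orientation": TCP orientation; "ft_force": force on the tool from outside, world axes, zero at the start; "torque": the same for the moment, N m; "grip_width": opening from 0.0 (shut) to 1.0 (fully open); "gripper_force": force on a finger pad.
Only numpy, scipy, OpenCV 4.12 (cv2) and the standard library are available. Lean on these libraries where they do the work, as an engineer would, in place of code of your own. Each camera call takes 0.05 s, during which the arm holds its last target. There are 200 camera calls.

## Task

Make up the two loan kits: in the orange tray stand the blue locomotive in the white bay and the silver tank car in the black bay; in the green tray stand the red locomotive in the white bay and the brown boxcar in the black bay. Each vehicle stands on its wheels, lengthwise (either way round) and flat on the floor of its bay, set down rather than dropped. Leave the yellow wagon and the brick hut where they are.

Things in the scene. Friction and masses are not known exactly. Their poses are not given: they have to be found in the camera images.
- blue_loco: Model diesel locomotive, BLUE with yellow nose band, yellow running board and yellow cab roof. 110 mm long, 34 mm wide, hood 39 mm high, cab (at y = -26 mm, 34 mm long) 50 mm high. Origin: centre of the underside (wheels), z up, long axis y. Stands on the table, long axis roughly along world y. Sides flat from 12 mm up; 0.08-0.24 kg; wheels do not turn.
- red_loco: Model diesel locomotive, RED with white nose band, white running board and white cab roof; same shape as the blue one: 110 mm long, 34 mm wide, hood 39 mm high, cab (at y = -26 mm, 34 mm long) 50 mm high. Origin: centre of the underside (wheels), z up, long axis y. Stands on the table, long axis roughly along world y. Sides flat from 12 mm up; 0.08-0.24 kg; wheels do not turn.
- tank_car: Model tank car: SILVER lying cylinder, 33 mm diameter, 102 long, axis 32.5 mm up, top at 49 mm plus 3 mm dome, on a black frame 110 mm long; dark 34 mm wide bands 30 mm either side of the middle. Origin: centre of the underside (wheels), z up, long axis y. Stands on the table, long axis roughly along world y. 0.08-0.24 kg; wheels do not turn.
- boxcar: Model boxcar, dark BROWN box with a pale wooden strip along its roof. 110 mm long, 34 mm wide, sides up to 44 mm, roof 50 mm high. Origin: centre of the underside (wheels), z up, long axis y. Stands on the table, long axis roughly along world y. Sides flat from 12 mm up; 0.08-0.24 kg; wheels do not turn.
- yellow_gondola: Bystander, not for the kits: YELLOW open-topped model wagon, 110 mm long (y), 34 mm wide (x), 36 mm high, loose. Origin at the centre of its underside. Stands among the stock.
- brick_hut: Bystander, not for the kits: small model BRICK building with grey gable roof and a chimney, walls 40 mm (x) by 88 mm (y), roof 52 mm by 98 mm, 51 mm high, loose. Origin at the centre of its underside. Stands among the stock.
- orange_tray: ORANGE kit tray, fixed, 158 (x) x 160 (y) x 12 mm. Two shallow bays along its x, 134 long, 54 wide: WHITE-floored centred at y=+44 mm, BLACK-floored at y=-44 mm. Floors 6 mm above the underside; rims and the 34 mm rib between stand 6 mm above the floors. Origin: centre of underside, z up. A vehicle fits lengthwise with 10 mm spare each side, 12 mm each end.
- green_tray: GREEN kit tray, fixed, 158 (x) x 160 (y) x 12 mm. Two shallow bays along its x, 134 long, 54 wide: WHITE-floored centred at y=+44 mm, BLACK-floored at y=-44 mm. Floors 6 mm above the underside; rims and the 34 mm rib between stand 6 mm above the floors. Origin: centre of underside, z up. A vehicle fits lengthwise with 10 mm spare each side, 12 mm each end.

How it is judged (in metres and radians):
At the end, for the whole second after the job is handed in: Each vehicle in its named bay: within 18 mm of the bay's centre lengthwise and 14 mm across, on the floor within 3 mm, within 0.25 rad of the bay's direction (either way round), upright within 0.08 rad, at rest; yellow wagon and brick hut within 20 mm of where they were (x of blue_loco in the frame of orange_tray between -0.018 and 0.018 m and y of blue_loco in the frame of orange_tray between 0.03 and 0.058 m and z of blue_loco in the frame of orange_tray between 0.003 and 0.009 m and angle between the y axis of each of blue_loco, tank_car and the x axis of orange_tray, either way round below 0.25 rad and angle between each of blue_loco, tank_car, red_loco, boxcar's own z axis and vertical below 0.08 rad and linear speed of each of blue_loco, tank_car, red_loco, boxcar below 0.02 m/s and angular speed of each of blue_loco, tank_car, red_loco, boxcar below 0.2 rad/s and x of tank_car in the frame of orange_tray between -0.018 and 0.018 m and y of tank_car in the frame of orange_tray between -0.058 and -0.03 m and z of tank_car in the frame of orange_tray between 0.003 and 0.009 m and x of red_loco in the frame of green_tray between -0.018 and 0.018 m and y of red_loco in the frame of green_tray between 0.03 and 0.058 m and z of red_loco in the frame of green_tray between 0.003 and 0.009 m and angle between the y axis of each of red_loco, boxcar and the x axis of green_tray, either way round below 0.25 rad and x of boxcar in the frame of green_tray between -0.018 and 0.018 m and y of boxcar in the frame of green_tray between -0.058 and -0.03 m and z of boxcar in the frame of green_tray between 0.003 and 0.009 m and distance of each of yellow_gondola, brick_hut from where it was at the start of the episode below 0.02 m); the robot touches nothing.
It fails at once if the yellow wagon is pushed more than 20 mm away or tipped (distance of yellow_gondola from where it was at the start of the episode above 0.02 m or angle between yellow_gondola's own z axis and vertical above 0.5 rad).
It fails at once if the brick hut is pushed more than 20 mm away or tipped (distance of brick_hut from where it was at the start of the episode above 0.02 m or angle between brick_hut's own z axis and vertical above 0.5 rad).
It fails at once if a vehicle is tipped over (angle between any of blue_loco, tank_car, red_loco, boxcar's own z axis and vertical above 0.95 rad).
It fails at once if a vehicle is dropped: off the fingers with its wheels more than 40 mm above the table ((contact force between blue_loco and the fingers below 0.05 N and height (world z) of blue_loco above 0.04 m) or (contact force between tank_car and the fingers below 0.05 N and height (world z) of tank_car above 0.04 m) or (contact force between red_loco and the fingers below 0.05 N and height (world z) of red_loco above 0.04 m) or (contact force between boxcar and the fingers below 0.05 N and height (world z) of boxcar above 0.04 m)).
It also fails if it takes over 93 s, if anything falls off the work surface, if the arm or the gripper's body presses on something with over 40 N, if the wrist force passes 120 N, or if a joint passes its speed limit or range.

## Working session

There is one attempt and no reset: what is moved stays moved. The work goes in short steps, Python scripts to look and compute and a tool call to move; the robot and the scene stay as the last step left them, time stands still between calls to the robot, and variables do not carry over. Pictures are saved under pics/ and viewed, at most 14 in all, crops included, and the job is handed in when it is done.

Besides the shell and the picture viewer there is one more tool, called as a command line: name --pt "numbers of a row" for each row, then --argument value for the rest. arm_command: Moves the arm, as the interface text tells. Its arguments: {"type":"object","properties":{"series":{"type":"array"},"force":{"type":"number"}},"required":["series"]}

```bash
mkdir -p pics
cat > h.py <<'E'
import numpy as np, cv2
from rig import bot, viewer, order
from scipy.spatial.transform import Rotation as R
def cam(n, st=None):
    c=viewer.get_calibration(n); K=np.array(c["camera_matrix"])
    if n=="wrist":
        T=np.array(c["T_tool_cam"]); Rt=R.from_euler("xyz",st["orientation"],degrees=True).as_matrix()
        return K, Rt@T[:3,:3], Rt@T[:3,3]+np.array(st["eef_pos"])
    r=np.array(c["rotation"]); 
    r=r if r.shape==(3,3) else R.from_euler("xyz",r,degrees=True).as_matrix()
    return K, r, np.array(c["xyz"])
def ray(C,uv):
    K,r,p=C; d=r@np.linalg.solve(K,np.array([uv[0],uv[1],1.])); return p,d/np.linalg.norm(d)
def onz(C,uv,z):
    p,d=ray(C,uv); return p+d*(z-p[2])/d[2]
def proj(C,X):
    K,r,p=C; v=K@(r.T@(np.array(X)-p)); return v[:2]/v[2]
def tri(C1,a,C2,b):
    p,d=ray(C1,a);q,e=ray(C2,b)
    s=np.linalg.lstsq(np.c_[d,-e],q-p,rcond=None)[0]; x,y=p+d*s[0],q+e*s[1]
    return (x+y)/2,np.linalg.norm(x-y)
def save(im,n,s=1.4): cv2.imwrite("pics/"+n+".png",cv2.cvtColor(cv2.resize(im,None,fx=s,fy=s),cv2.COLOR_RGB2BGR))
E
python3 - <<'E'
from h import *
st=bot.state(); print(st)
for n in ("scene","side","wrist"):
    im=viewer.grab_frame(n); np.save(n+"0.npy",im); save(im,n+"0",1.4)
    print(n,viewer.get_calibration(n))
E
```

```text
{'t': 0.0, 'q': array([ 7.40606145e+01,  2.02622563e+01,  9.36282894e+01,  3.20594009e-06,
        6.61884017e+01, -1.39154469e-01]), 'joint_velocities': array([ 0.05705922, -0.06165346,  0.13742739, -0.04646057,  0.07965683,
       -0.02655049]), 'tau': array([ 1.68023478e-03, -5.93830526e+01, -3.34233713e+01,  6.98694284e-02,
        2.31529854e-02, -7.76752017e-05]), 'eef_pos': array([0.1700593 , 0.60090616, 0.21387209]), 'orientation': array([-1.79921053e+02, -1.94671028e-04,  1.64199768e+02]), 'ft_force': array([-0.4525702 , -0.1244064 ,  0.64918793]), 'torque': array([-0.01398866,  0.01690639, -0.0118375 ]), 'gripper_force': 0.0, 'grip_width': 0.9996330491275539}
scene {'camera_matrix': array([[542.60435199,   0.        , 283.217178  ],
       [  0.        , 542.60435199, 222.59098674],
       [  0.        ,   0.        ,   1.        ]]), 'xyz': array([1.22035214, 0.52884183, 0.59314328]), 'rotation': array([-122.96862228,   -0.59436599,  127.43617316])}
side {'camera_matrix': array([[493.45322501,   0.        , 278.1425258 ],
       [  0.        , 493.45322501, 209.78972064],
       [  0.        ,   0.        ,   1.        ]]), 'xyz': array([0.45716682, 0.770412  , 0.60126606]), 'rotation': array([-126.04152676,   -1.10293369, -171.3533715 ])}
wrist {'camera_matrix': array([[289.62024813,   0.        , 282.94580911],
       [  0.        , 289.62024813, 209.16697513],
       [  0.        ,   0.        ,   1.        ]]), 'T_tool_cam': array([[-4.05187670e-04, -9.57284834e-01, -2.89146300e-01,
         8.17451742e-02],
       [ 9.99999903e-01, -4.37565082e-04,  4.73351575e-05,
         8.03909534e-04],
       [-1.71833553e-04, -2.89146253e-01,  9.57284918e-01,
        -1.69475959e-01],
       [ 0.00000000e+00,  0.00000000e+00,  0.00000000e+00,
         1.00000000e+00]])}
```

View pics/scene0.png

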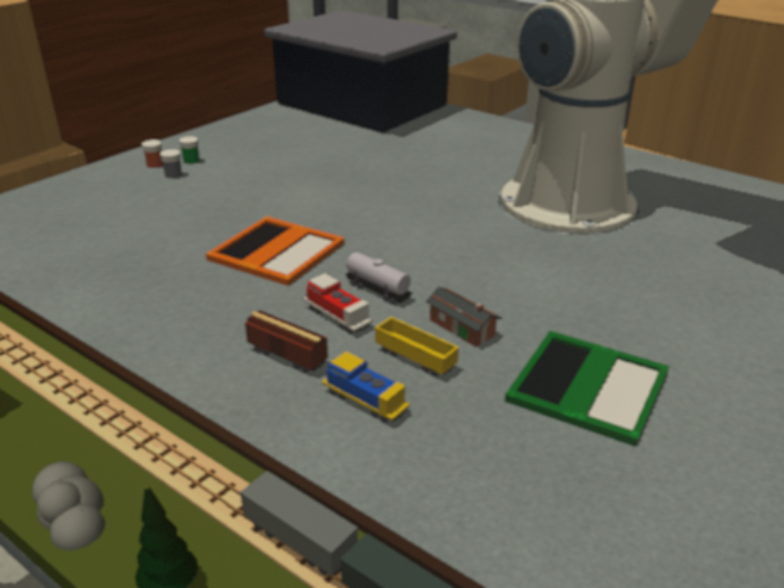

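View pics/side0.png

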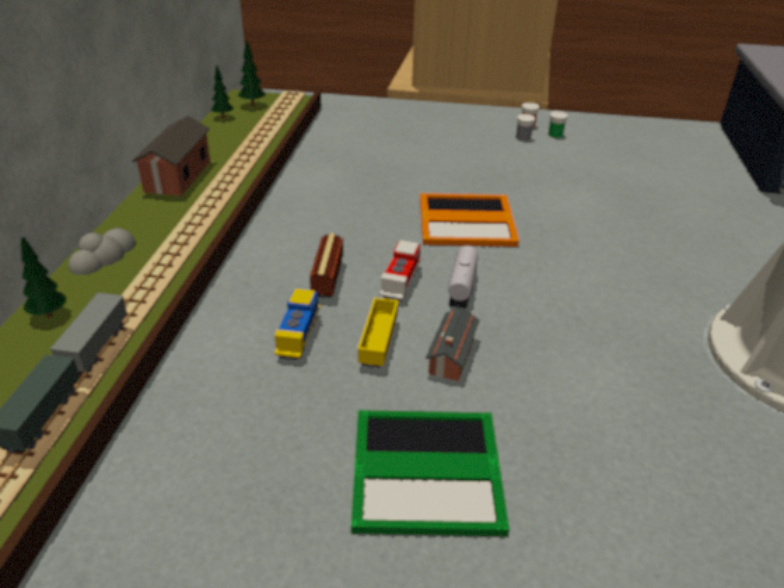

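View pics/wrist0.png

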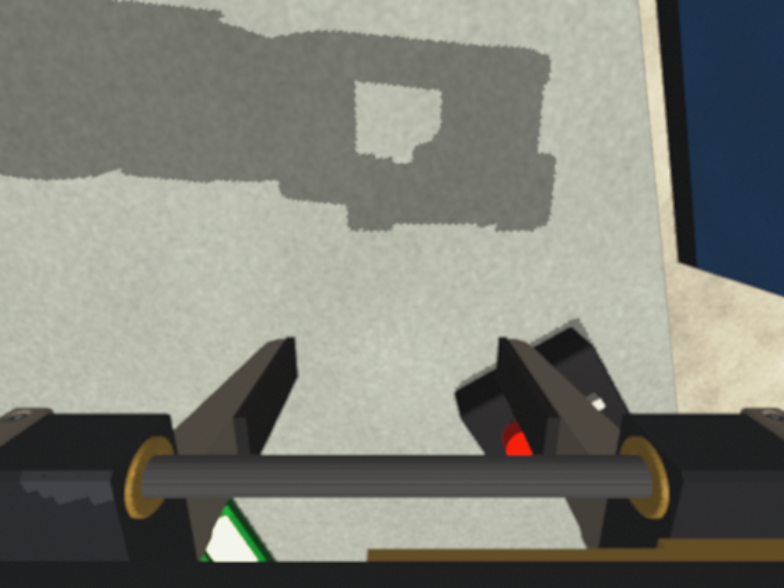

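The scene view (at 1.4x) shows orange tray (275,248), green tray (588,386), boxcar (286,340), red loco (338,302), tank (378,276), blue loco (366,386), gondola (416,345) and hut (462,315). The side view shows the same items, with the white bays toward +y. The wrist view shows only bare table, a dark box and a corner of green tray.

```bash
cat > m.py <<'E'
from h import *
S={n:np.load(n+"0.npy") for n in("scene","side")}; C={n:cam(n) for n in S}
def mask(im,h0,h1,s0,s1,v0,v1):
    hsv=cv2.cvtColor(im,cv2.COLOR_RGB2HSV); m=cv2.inRange(hsv,(max(h0,0),s0,v0),(h1,s1,v1))
    if h0<0: m|=cv2.inRange(hsv,(180+h0,s0,v0),(180,s1,v1))
    return m
def comps(m,box,amin=25):
    x0,y0,x1,y1=[int(v/1.4) for v in box]; k=np.zeros_like(m);k[y0:y1,x0:x1]=m[y0:y1,x0:x1]
    n,l,s,c=cv2.connectedComponentsWithStats(k)
    return [(s[i,4],c[i],(l==i).astype(np.uint8)) for i in sorted(range(1,n),key=lambda i:-s[i,4]) if s[i,4]>=amin]
E
python3 - <<'E'
from m import *
# boxes in 1.4x pixels: scene, side
B={"orange":((195,205,355,290),(410,185,530,250)),"green":((495,320,680,450),(340,400,520,540))}
P={"orange":(5,16,150,255,120,255),"green":(50,75,120,255,50,255)}
for t in B:
    Q={}
    for n,b in zip(S,B[t]):
        m=comps(mask(S[n],*P[t]),b)[0][2]
        cnt=max(cv2.findContours(m,cv2.RETR_EXTERNAL,cv2.CHAIN_APPROX_NONE)[0],key=cv2.contourArea)
        hull=cv2.convexHull(cnt)
        e=6
        while True:
            q=cv2.approxPolyDP(hull,e,True)
            if len(q)<=4: break
            e+=.5
        q=q[:,0].astype(float); W=np.array([onz(C[n],u,.012) for u in q]); c=W.mean(0); 
        # order by quadrant
        o=np.argsort([np.arctan2(w[1]-c[1],w[0]-c[0]) for w in W]); Q[n]=q[o]; print(t,n,c.round(4),np.round(W[o][:,:2],3).tolist())
        for nm,p,in(("white",(0,180,0,60,150,255)),("black",(0,180,0,255,0,55))):
            bb=comps(mask(S[n],*p),b)
            print("  ",nm,bb[0][0],onz(C[n],bb[0][1],.006).round(4),bb[0][1].round(1))
    for a,b in zip(Q["scene"],Q["side"]): print("  tri",[np.round(x,4) for x in tri(C["scene"],a,C["side"],b)])
V={"blue":((318,345,412,420),(270,285,325,360),(108,130,130,255,60,255)),
 "blue_yel":((318,345,412,420),(270,285,325,360),(20,35,130,255,100,255)),
 "red":((300,270,372,330),(378,238,424,298),(-8,6,150,255,80,255)),
 "red_white":((300,270,372,330),(378,238,424,298),(0,180,0,60,150,255)),
 "box_strip":((240,305,332,370),(308,230,348,296),(8,30,30,160,130,255)),
 "box_brown":((240,305,332,370),(308,230,348,296),(-8,16,90,255,20,130)),
 "tank":((340,245,415,302),(444,244,484,306),(0,180,0,45,135,255)),
 "gond":((370,315,462,378),(355,292,404,368),(20,35,130,255,60,255))}
for v,(a,b,p) in V.items():
    for n,bx in zip(S,(a,b)):
        for A,c,m in comps(mask(S[n],*p),bx,15)[:4]:
            (cx,cy),sz,an=cv2.minAreaRect(cv2.findNonZero(m)); print(v,n,A,c.round(1),np.round((cx,cy),1),np.round(sz,1),"z45:",onz(C[n],c,.045).round(3)[:2])
# visual crop
for n,(x0,y0,x1,y1) in (("scene",(170,170,340,310)),("side",(190,165,350,275))):
    im=S[n][y0:y1,x0:x1]; cv2.imwrite(f"pics/{n}_crop.png",cv2.cvtColor(cv2.resize(im,None,fx=4,fy=4,interpolation=cv2.INTER_CUBIC),cv2.COLOR_RGB2BGR))
E
```

```text
orange scene [ 0.4714 -0.2828  0.012 ] [[0.408, -0.374], [0.56, -0.346], [0.534, -0.194], [0.384, -0.218]]
   white 525 [ 0.4604 -0.2462  0.006 ] [212.3 181. ]
   black 412 [ 0.4738 -0.3352  0.006 ] [180.3 171.7]
orange side [ 0.4717 -0.2754  0.012 ] [[0.409, -0.372], [0.559, -0.343], [0.534, -0.186], [0.385, -0.201]]
   white 519 [ 0.466  -0.2462  0.006 ] [334.3 163.8]
   black 321 [ 0.477  -0.3347  0.006 ] [332.  145.6]
  tri [array([ 0.4084, -0.3727,  0.012 ]), np.float64(0.0009)]
  tri [array([ 0.5592, -0.3467,  0.0108]), np.float64(0.0013)]
  tri [array([ 0.5341, -0.1926,  0.0105]), np.float64(0.004)]
  tri [array([ 0.3837, -0.2165,  0.0075]), np.float64(0.0089)]
green scene [0.485  0.2723 0.012 ] [[0.416, 0.183], [0.576, 0.209], [0.554, 0.36], [0.395, 0.337]]
   white 1444 [0.4731 0.3137 0.006 ] [445.3 281.6]
   black 1270 [0.4831 0.2244 0.006 ] [395.6 264.7]
green side [0.4804 0.2759 0.012 ] [[0.415, 0.183], [0.568, 0.207], [0.543, 0.368], [0.395, 0.346]]
   white 2632 [0.4744 0.3136 0.006 ] [305.8 357.4]
   black 1901 [0.4873 0.224  0.006 ] [303.7 310.6]
  tri [array([0.4153,
[... 1510 characters left out ...]
0.012]
box_strip scene 189 [203.6 232.5] [203.5 232.5] [52.5  3.7] z45: [ 0.661 -0.073]
box_strip side 141 [232.8 180.3] [232.7 180.4] [ 4.8 30.6] z45: [ 0.67  -0.073]
box_brown scene 1178 [204.1 244.1] [203.6 242.9] [60.9 25.3] z45: [ 0.686 -0.047]
box_brown scene 43 [232.6 219. ] [231. 220.] [ 6. 10.] z45: [ 0.595 -0.062]
box_brown side 575 [233.1 190.8] [232.5 188.8] [18.7 43.4] z45: [ 0.661 -0.035]
tank scene 409 [268.2 190.6] [268.5 190. ] [41.1 12.1] z45: [ 0.47  -0.077]
tank side 748 [330. 192.] [330.5 196.5] [41. 27.] z45: [ 0.467 -0.066]
gond scene 1278 [297.4 246.2] [296.3 246. ] [62.2 22.8] z45: [0.59  0.085]
gond side 954 [269.6 236.8] [269.3 236.2] [20.7 50.3] z45: [0.564 0.096]
```

View pics/side_crop.png

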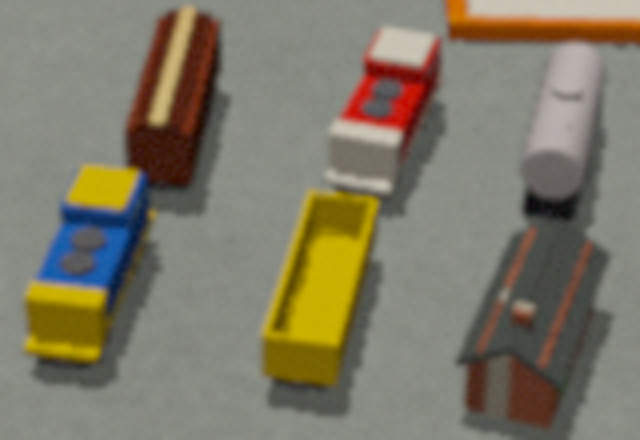

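View pics/scene_crop.png

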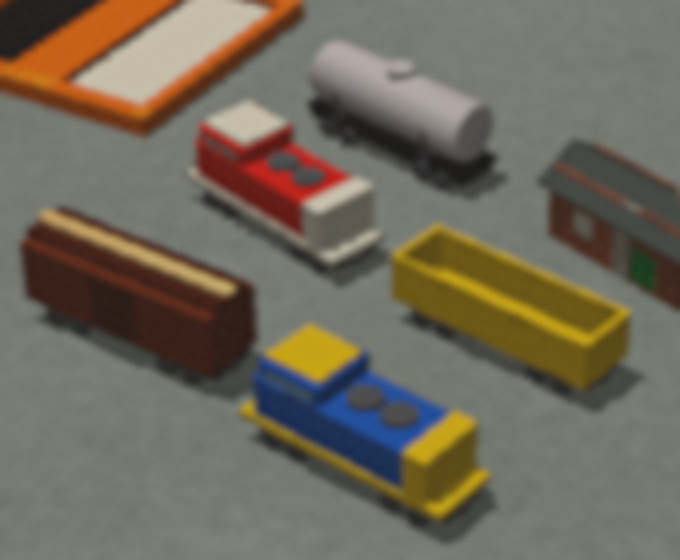

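Both views agree roughly: blue about (0.67,0.065), red (0.55,-0.085), tank (0.467,-0.07), boxcar (0.66,-0.075), trays yawed about 9°. A pixel is too coarse here, so I'll refine these from above with the wrist camera.

```bash
cat > plan.py <<'E'
import sys, json
from h import *
# usage: plan.py "x y z yaw n" ... ; prints rows (turnz, dx,dy,dz) from the measured pose
st=bot.state(); p=np.array(st["eef_pos"]); yaw=st["orientation"][2]
print("t",round(st["t"],2),"at",p.round(4),np.round(st["orientation"],2),"w",round(st["grip_width"],3))
cp,cy=p.copy(),yaw
for a in sys.argv[1:]:
    v=[float(x) for x in a.split()]; T=np.array(v[:3]); w=v[3]
    d=T-cp; dy=(w-cy+180)%360-180
    n=int(v[4]) if len(v)>4 else max(int(np.ceil(np.linalg.norm(d)/.055)),int(np.ceil(abs(dy)/9.5)),1)
    p0,y0=cp.copy(),cy; rows=[]
    for i in range(n):
        tp=p0+d*(i+1)/n; ty=y0+dy*(i+1)/n
        Rt=R.from_euler("xyz",[180,0,cy],degrees=True).as_matrix()
        s=np.round((Rt.T@(tp-cp))*1000,1 if i==n-1 or n<3 else 0); rz=round(-(ty-cy),1)
        rows.append([0,0,rz,*s.tolist()]); cp=cp+Rt@s/1000; cy=cy-rz
    print(json.dumps(rows).replace(".0,",",").replace(".0]","]"))
print("end",cp.round(4),round(cy,2))
E
python3 plan.py "0.5 0.15 0.30 90"
```

```text
t 0.15 at [0.1701 0.601  0.214 ] [-179.94    0.    164.2 ] w 1.0
[[0, 0, 6.7, -40, -31, -8], [0, 0, 6.8, -43, -27, -8], [0, 0, 6.7, -47, -21, -7], [0, 0, 6.8, -48, -15, -8], [0, 0, 6.7, -50, -10, -8], [0, 0, 6.8, -51, -4, -8], [0, 0, 6.7, -50, 2, -8], [0, 0, 6.8, -50, 8, -8], [0, 0, 6.7, -49, 14, -7], [0, 0, 6.8, -47, 20, -8], [0, 0, 6.7, -44.1, 25.1, -8]]
end [0.5  0.15 0.3 ] 90.0
```

arm_command --pt "0 0 6.7 -40 -31 -8 0.6" --pt "0 0 6.8 -43 -27 -8 0.6" --pt "0 0 6.7 -47 -21 -7 0.6" --pt "0 0 6.8 -48 -15 -8 0.6" --pt "0 0 6.7 -50 -10 -8 0.6" --pt "0 0 6.8 -51 -4 -8 0.6" --pt "0 0 6.7 -50 2 -8 0.6" --pt "0 0 6.8 -50 8 -8 0.6" --pt "0 0 6.7 -49 14 -7 0.6"

```text
t: 1.27
eef_pos: [0.4403, 0.2309, 0.2849]
orientation: [180.0, -0.0, 103.3]
ft_force: [-0.5, -0.2, 0.0]
grip_width: 0.601
gripper_force: 0.0
```

arm_command --pt "0 0 6.8 -47 20 -8 0.6" --pt "0 0 6.7 -44 25 -8 0.6" --pt "0 0 0 0 0 0 0.6"

```text
t: 1.65
eef_pos: [0.5016, 0.1482, 0.3009]
orientation: [179.9, 0.0, 89.7]
ft_force: [-0.3, 0.5, -0.8]
grip_width: 0.599
gripper_force: 0.0
```

```bash
cat > w.py <<'E'
import sys,pickle
from h import *
n=sys.argv[1]; st=bot.state(); im=viewer.grab_frame("wrist"); pickle.dump((st,im),open(n+".pkl","wb")); save(im,n)
E
python3 w.py w1; python3 plan.py "0.55 -0.02 0.30 90"
```

```text
t 1.7 at [0.5004 0.1495 0.3004] [-1.7998e+02 -1.0000e-02  8.9880e+01] w 0.599
[[0, 0, -0, -42, 12, 0], [0, 0, -0.1, -43, 13, 0], [0, 0, 0, -42, 12, 0], [0, 0, -0, -42.4, 12.8, 0.4]]
end [ 0.55 -0.02  0.3 ] 89.98
```

View pics/w1.png

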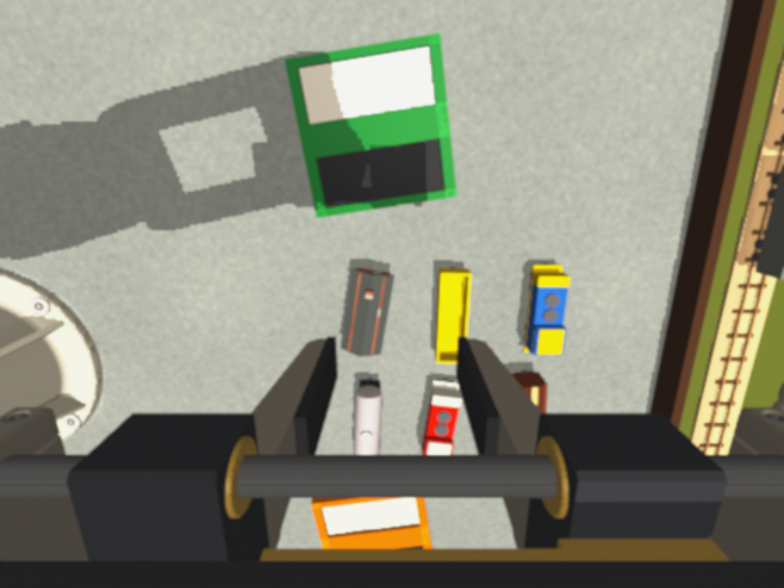

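The wrist view shows the green tray (370,125), hut (366,310), gondola (453,315), blue loco (547,310), tank (368,415), red loco (441,420) and boxcar (533,390), with the orange tray (370,525) partly hidden. Next I'll go over the stock and then the orange tray.

arm_command --pt "0 0 0 -52 5 0 0.6" --pt "0 0 0 -52 5 0 0.6" --pt "0 0 0 -52 5 0 0.6" --pt "0 0 0 -52 5 0 0.6" --pt "0 0 0 0 0 0 0.6"

```text
t: 2.33
eef_pos: [0.5196, -0.0588, 0.3001]
orientation: [-180.0, 0.0, 89.9]
ft_force: [0.2, 0.6, 0.2]
grip_width: 0.602
gripper_force: 0.0
```

```bash
python3 w.py w2
```

arm_command --pt "0 0 0 -40 0 0 0.6" --pt "0 0 0 -40 0 0 0.6" --pt "0 0 0 0 0 0 0.6"

```text
t: 2.75
eef_pos: [0.5199, -0.137, 0.3003]
orientation: [-180.0, -0.0, 90.0]
ft_force: [-0.3, 0.3, 0.1]
grip_width: 0.597
gripper_force: 0.0
```

```bash
python3 w.py w3
```

arm_command --pt "0 0 0 -52 -5 0 0.6" --pt "0 0 0 -52 -5 0 0.6" --pt "0 0 0 -52 -5 0 0.6" --pt "0 0 0 -22 -5 0 0.6" --pt "0 0 0 0 0 0 0.6"

```text
t: 3.42
eef_pos: [0.5001, -0.3147, 0.3003]
orientation: [-180.0, -0.1, 90.0]
ft_force: [-0.7, -0.2, 1.2]
grip_width: 0.601
gripper_force: 0.0
```

```bash
python3 w.py w4
python3 - <<'E'
import pickle,numpy as np,cv2
ims=[pickle.load(open(f"w{i}.pkl","rb")) for i in(2,3,4)]
for s,_ in ims: print(s["t"],s["eef_pos"].round(4),np.round(s["orientation"],2))
cv2.imwrite("pics/w34.png",cv2.cvtColor(np.vstack([ims[1][1][:300],ims[2][1][:300]]),cv2.COLOR_RGB2BGR))
E
```

```text
2.325 [ 0.5196 -0.0588  0.3001] [-1.7996e+02  1.0000e-02  8.9920e+01]
2.75 [ 0.5199 -0.137   0.3003] [-1.7997e+02 -2.0000e-02  9.0000e+01]
3.425 [ 0.5001 -0.3147  0.3003] [-1.7998e+02 -5.0000e-02  8.9970e+01]
```

View pics/w34.png

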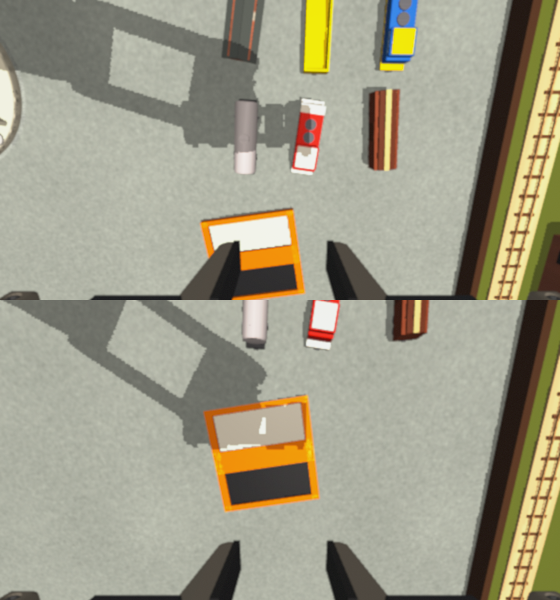

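View pics/w2.png

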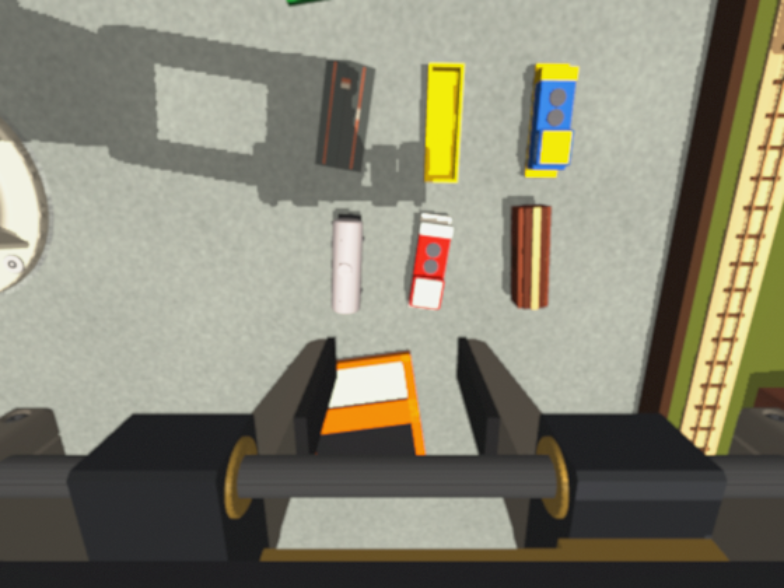

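Second wrist views: in w2 (1.4x), blue cab roof (556,148), boxcar strip (536,256), red cab roof (427,293) and tank (346,265). In w4 the orange tray is fully visible at about (262,153) raw. Now the measurements.

```bash
cat > meas.py <<'E'
import pickle
from m import *
for i in(1,2,3,4):
    st,im=pickle.load(open(f"w{i}.pkl","rb")); S[f"w{i}"]=im; C[f"w{i}"]=cam("wrist",st)
def quad(m):
    hull=cv2.convexHull(cv2.findNonZero(m)); e=1
    while True:
        q=cv2.approxPolyDP(hull,e,True)
        if len(q)<=4: return q[:,0].astype(float)
        e+=.25
def blob(n,box,p,k=0):
    r=comps(mask(S[n],*p),box,12); return r[k]
E
python3 - <<'E'
from meas import *
for t,n,box,p,pb in (("green","w1",(270,20,470,225),(50,75,100,255,40,255),None),("orange","w4",(260,120,470,300),(3,18,150,255,90,255),None)):
    m=np.zeros(S[n].shape[:2],np.uint8)
    for A,c,k in comps(mask(S[n],*p),box,20): m|=k
    q=quad(m); W=np.array([onz(C[n],u,.012) for u in q]); c=W.mean(0); W=W[np.argsort(np.arctan2(W[:,1]-c[1],W[:,0]-c[0]))]
    r=cv2.minAreaRect((np.array([onz(C[n],u[0],.012)[:2] for u in cv2.findNonZero(m)])*1000).astype(np.float32))
    e=np.roll(W,-1,0)-W
    print(t,"c",c.round(4),"sides",np.linalg.norm(e,axis=1).round(4),"angs",np.degrees(np.arctan2(e[:,1],e[:,0])).round(1),"rect",np.round(r[0],1),np.round(r[1],1),round(r[2],1))
    print(W.round(4)[:,:2].tolist())
Y=(20,35,130,255,100,255); Wh=(0,180,0,60,165,255); St=(12,32,40,200,130,255)
F={"bluecab":(Y,{"w2":(535,125,577,168),"w3":(535,30,590,85),"scene":(325,345,370,380),"side":(284,285,320,310)}),
 "bluenose":(Y,{"w2":(530,58,585,84)}),
 "redcab":(Wh,{"w2":(405,275,450,310),"w3":(405,200,452,245),"scene":(300,270,345,292),"side":(390,238,424,256)}),
 "rednose":(Wh,{"w2":(410,222,456,240),"w3":(405,135,460,165)}),
 "strip":(St,{"w2":(505,200,555,312),"w3":(510,115,565,240),"scene":(240,305,332,370),"side":(308,230,348,296)}),
 "tank":((0,180,0,70,135,255),{"w2":(328,208,366,318),"w3":(325,135,362,247)}),
 "gond":(Y,{"w2":(420,60,470,185)})}
for f,(p,d) in F.items():
    c={}
    for n,bx in d.items():
        A,k,m=blob(n,bx,p); c[n]=k; r=cv2.fitLine(cv2.findNonZero(m),cv2.DIST_L2,0,.01,.01).ravel()
        z={"bluecab":.05,"redcab":.05,"strip":.05,"tank":.045,"gond":.036}.get(f,.039)
        a,b=onz(C[n],k,z),onz(C[n],k+r[:2]*10,z); g=(b-a)
        x,y,w,h=cv2.boundingRect(m)
        print(f,n,A,k.round(1),(x,y,w,h),"at",z,a.round(4)[:2],"ax",round(np.degrees(np.arctan2(g[1],g[0]))%180,1))
    for a,b in(("w2","w3"),("w2","scene"),("w2","side")):
        if a in c and b in c: X,e=tri(C[a],c[a],C[b],c[b]); print("   tri",a,b,X.round(4),round(e,4))
E
```

```text
green c [0.4796 0.2715 0.012 ] sides [0.1555 0.1568 0.1546 0.156 ] angs [   8.1   98.2 -171.6  -82.1] rect [479.7 271.4] [156.4 158.7] 8.1
[[0.4136, 0.183], [0.5675, 0.205], [0.5451, 0.3602], [0.3922, 0.3376]]
orange c [ 0.4691 -0.2838  0.012 ] sides [0.153  0.158  0.1494 0.1586] angs [   8.3  100.  -172.   -81.3] rect [ 470.  -283.4] [157. 159.] 8.4
[[0.4063, -0.3729], [0.5577, -0.3508], [0.5302, -0.1953], [0.3823, -0.2162]]
bluecab w2 440 [396.5 104.5] (386, 94, 22, 22) at 0.05 [0.675  0.0461] ax 66.2
bluecab w3 551 [403.1  40.5] (392, 28, 24, 26) at 0.05 [0.6751 0.0459] ax 75.7
bluecab scene 177 [248.1 257.8] (237, 251, 23, 14) at 0.05 [0.6743 0.0439] ax 122.5
bluecab side 140 [215.4 211.3] (207, 206, 18, 11) at 0.05 [0.6763 0.0452] ax 27.9
   tri w2 w3 [0.6754 0.0462 0.0489] 0.0001
   tri w2 scene [0.675  0.0455 0.051 ] 0.0014
   tri w2 side [0.6755 0.0461 0.0505] 0.0013
bluenose w2 336 [397.   50.6] (382, 45, 31, 12) at 0.039 [0.6722 0.1143] ax 175.8
redcab w2 361 [304.7 209.1] (295, 199, 21, 21) at 0.05 [ 0.5528 -0.1027] ax 68.6
redcab w3 405 [305.7 157.5] (295, 147, 22, 22) at
[... 606 characters left out ...]
05 [ 0.6666 -0.0645] ax 94.1
strip w3 632 [387.6 129.3] (382, 89, 12, 82) at 0.05 [ 0.6666 -0.0644] ax 94.0
strip scene 189 [203.6 232.5] (179, 222, 50, 22) at 0.05 [ 0.666  -0.0674] ax 94.1
strip side 140 [232.7 180.4] (227, 166, 13, 30) at 0.05 [ 0.6682 -0.0654] ax 94.1
   tri w2 w3 [ 0.6665 -0.0644  0.0503] 0.0001
   tri w2 scene [ 0.6669 -0.0651  0.051 ] 0.002
   tri w2 side [ 0.6673 -0.0644  0.0505] 0.0015
tank w2 1967 [247.  189.7] (234, 148, 27, 79) at 0.045 [ 0.4658 -0.0736] ax 87.7
tank w3 1513 [244.8 142.1] (232, 101, 26, 75) at 0.045 [ 0.4657 -0.0821] ax 86.5
   tri w2 w3 [ 0.4592 -0.0854 -0.0061] 0.0002
gond w2 2137 [316.3  86.4] (303, 45, 29, 85) at 0.036 [0.5663 0.0707] ax 88.6
```

Run:
```python
from meas import *
for nm,roof,bx in(("blue",(.6752,.046),{"w2":(545,86,570,128)}),("red",(.553,-.103),{"w2":(418,240,446,276),"w3":(418,162,448,205)})):
    for n,b in bx.items():
        cs=comps(mask(S[n],0,180,0,110,50,160),b,12)
        pts=[onz(C[n],c,.0405) for A,c,m in cs]
        for (A,c,m),P in zip(cs,pts):
            d=P[:2]-roof; print(nm,n,A,c.round(1),P[:2].round(4),"dist",np.linalg.norm(d).round(4),"yaw",np.degrees(np.arctan2(d[1],d[0])).round(1))
for n,b in(("w2",(325,200,370,320)),("w3",(322,130,365,250))):
    A,c,m=blob(n,b,(0,180,0,255,0,255)); 
    hsv=cv2.cvtColor(S[n],cv2.COLOR_RGB2HSV)
    for v in(247,) if n=="w2" else (245,):
        print(n,[(r,*hsv[r,v].tolist()) for r in range(int(b[1]/1.4),int(b[3]/1.4),3)])
```

```text
blue w2 106 [397.8  69.3] [0.6752 0.0914] dist 0.0454 yaw 90.0
blue w2 102 [396.1  83.5] [0.6749 0.0737] dist 0.0277 yaw 90.7
red w2 65 [309.  178.1] [ 0.559  -0.0571] dist 0.0463 yaw 82.6
red w2 63 [307.1 189.8] [ 0.5565 -0.0751] dist 0.0281 yaw 82.9
red w3 76 [309.9 124.4] [ 0.5587 -0.0578] dist 0.0455 yaw 82.8
red w3 76 [307.9 137.1] [ 0.5563 -0.0754] dist 0.0278 yaw 83.3
w2 [(142, 37, 20, 117), (145, 38, 21, 183), (148, 38, 19, 159), (151, 33, 20, 114), (154, 165, 13, 40), (157, 11, 24, 117), (160, 8, 13, 238), (163, 11, 12, 240), (166, 11, 12, 241), (169, 12, 11, 241), (172, 9, 11, 242), (175, 12, 11, 242), (178, 10, 9, 242), (181, 13, 9, 242), (184, 13, 9, 242), (187, 9, 14, 235), (190, 11, 12, 241), (193, 9, 11, 241), (196, 13, 9, 242), (199, 10, 9, 242), (202, 12, 11, 242), (205, 11, 12, 242), (208, 12, 11, 241), (211, 9, 11, 241), (214, 11, 12, 241), (217, 11, 12, 240), (220, 13, 13, 240), (223, 12, 14, 230), (226, 36, 20, 189)]
w3 [(92, 34, 18, 112), (95, 37, 20, 113), (98, 34, 18, 102), (101, 8, 22, 129), (104, 8, 23, 166), (107, 9, 24, 167), (110, 8, 23, 167), (113, 8, 23, 168), (116, 8, 24, 169), (119, 8, 24, 170), (122, 9, 25, 171), (125, 9, 24, 170), (128, 9, 24, 170), (131, 9, 25, 171), (134, 9, 25, 164), (137, 8, 23, 168), (140, 8, 23, 164), (143, 8, 23, 167), (146, 9, 24, 167), (149, 8, 25, 166), (152, 10, 26, 217), (155, 9, 11, 241), (158, 8, 12, 241), (161, 11, 12, 240), (164, 11, 12, 240), (167, 8, 12, 240), (170, 8, 12, 239), (173, 12, 19, 225), (176, 38, 21, 181)]
```

```bash
python3 - <<'E'
from meas import *
for n,u,z in(("w2",(247,225.5),.046),("w2",(247,158),.046),("w3",(245,175),.046),("w3",(245,100.5),.046)): print(n,u,onz(C[n],u,z).round(4), onz(C[n],u,.0325).round(4))
# widths / axis via mid-column of rows
for n,rows in(("w2",(165,180,200,215)),("w3",(156,162,168))):
    hsv=cv2.cvtColor(S[n],cv2.COLOR_RGB2HSV)
    for r in rows:
        xs=[x for x in range(225,275) if hsv[r,x,0]<22 or hsv[r,x,0]>140]; c=np.array((np.mean(xs),r)); print(n,r,min(xs),max(xs),onz(C[n],c,.0325).round(4)[:2])
E
python3 plan.py "0.4645 -0.077 0.13 89 6" "0.4645 -0.077 0.014 88 4"
```

```text
w2 (247, 225.5) [ 0.4638 -0.1304  0.046 ] [ 0.4621 -0.1353  0.0325]
w2 (247, 158) [ 0.4678 -0.0264  0.046 ] [ 0.4661 -0.028   0.0325]
w3 (245, 175) [ 0.4643 -0.1295  0.046 ] [ 0.4625 -0.1318  0.0325]
w3 (245, 100.5) [ 0.4682 -0.0263  0.046 ] [ 0.4665 -0.0254  0.0325]
w2 165 238 258 [ 0.4672 -0.0385]
w2 180 237 258 [ 0.4656 -0.0614]
w2 200 237 257 [ 0.4636 -0.093 ]
w2 215 237 256 [ 0.4619 -0.1176]
w3 156 234 255 [ 0.4628 -0.1032]
w3 162 234 255 [ 0.4625 -0.1121]
w3 168 234 255 [ 0.4621 -0.1212]
t 3.48 at [ 0.5002 -0.3139  0.3004] [-1.7998e+02 -7.0000e-02  9.0010e+01] w 0.6
[[0, 0, 0.2, 39, -6, 28], [0, 0, 0.1, 40, -6, 29], [0, 0, 0.2, 39, -6, 28], [0, 0, 0.2, 40, -6, 29], [0, 0, 0.1, 39, -7, 28], [0, 0, 0.2, 39.6, -6.4, 28.4]]
[[0, 0, 0.3, 0, -0, 29], [0, 0, 0.2, 0, -0, 29], [0, 0, 0.3, 0, -0, 29], [0, 0, 0.2, 0, -0, 29]]
end [ 0.4645 -0.077   0.014 ] 88.01
```

arm_command --pt "0 0 0.7 39 -6 28 0.6" --pt "0 0 0.7 40 -6 29 0.6" --pt "0 0 0.7 39 -6 28 0.6" --pt "0 0 0.6 40 -6 29 0.6" --pt "0 0 0.6 39 -7 28 0.6" --pt "0 0 0.6 39 -9 28 0.6" --pt "0 0 0 0 0 0 0.6" --force 20

```text
t: 4.35
eef_pos: [0.4645, -0.0743, 0.129]
orientation: [-179.8, -0.1, 86.3]
ft_force: [0.6, -0.4, 0.2]
grip_width: 0.598
gripper_force: 0.0
```

```bash
python3 plan.py "0.4645 -0.078 0.014 86.2 4"
```

```text
t 4.35 at [ 0.4645 -0.0743  0.129 ] [-1.7976e+02 -7.0000e-02  8.6340e+01] w 0.598
[[0, 0, 0, -1, 0, 29], [0, 0, 0.1, -1, 0, 28], [0, 0, 0, -1, 0, 29], [0, 0, 0, -0.7, 0.3, 29]]
end [ 0.4645 -0.078   0.014 ] 86.24
```

arm_command --pt "0 0 0 -1 0 29 0.6" --pt "0 0 0 -1 0 28 0.6" --pt "0 0 0 -1 0 29 0.6" --pt "0 0 0 0 0 29 0.6" --pt "0 0 0 0 0 0 0.6" --pt "0 0 0 0 0 0 0.2" --pt "0 0 0 0 0 0 0.2" --pt "0 0 0 0 0 0 0.2" --pt "0 0 0 0 0 0 0.2"

```text
t: 5.48
eef_pos: [0.4676, -0.0814, 0.0167]
orientation: [179.9, 0.0, 86.1]
ft_force: [-1.0, 1.1, 8.6]
grip_width: 0.35
gripper_force: 20.0
```

arm_command --pt "0 0 0 0 0 -2 0.2" --pt "0 0 0 0 0 -10 0.2" --pt "0 0 0 0 0 -35 0.2" --pt "0 0 0 0 0 -33 0.2" --pt "0 0 0 0 0 0 0.2"

```text
t: 6.1
eef_pos: [0.4687, -0.0817, 0.0981]
orientation: [179.7, 0.0, 86.1]
ft_force: [0.9, -0.2, -1.0]
grip_width: 0.354
gripper_force: 20.0
```

```bash
python3 - <<'E'
from h import *
im=viewer.grab_frame("side"); cv2.imwrite("pics/s1.png",cv2.cvtColor(cv2.resize(im[100:300,180:420],None,fx=2.5,fy=2.5),cv2.COLOR_RGB2BGR))
E
python3 plan.py "0.476 -0.327 0.095 -1.6" "0.476 -0.327 0.095 0"
python3 plan.py "0.476 -0.327 0.095 8.4"; python3 plan.py "0.476 -0.327 0.095 180"
```

```text
t 6.15 at [ 0.4676 -0.0815  0.0967] [1.7985e+02 2.0000e-02 8.6100e+01] w 0.349
[[0, 0, 8.8, -24, 3, 0], [0, 0, 8.7, -24, 6, 0], [0, 0, 8.8, -23, 10, 1], [0, 0, 8.8, -21, 13, -0], [0, 0, 8.8, -18, 16, -0], [0, 0, 8.7, -16, 19, 0], [0, 0, 8.8, -13, 21, 0], [0, 0, 8.8, -10, 22, 0], [0, 0, 8.7, -6, 24, 1], [0, 0, 8.8, -1.9, 24.4, -0.3]]
[[0, 0, -1.6, 0, -0, -0]]
end [ 0.476 -0.327  0.095] 0.0
t 6.15 at [ 0.4676 -0.0815  0.0967] [1.7985e+02 2.0000e-02 8.6100e+01] w 0.349
[[0, 0, 8.6, -27, 3, 0], [0, 0, 8.7, -27, 7, 0], [0, 0, 8.6, -25, 10, 1], [0, 0, 8.6, -23, 15, -0], [0, 0, 8.7, -21, 17, -0], [0, 0, 8.6, -18, 21, 0], [0, 0, 8.6, -14, 23, 0], [0, 0, 8.7, -11, 25, 1], [0, 0, 8.6, -7.3, 26.3, -0.3]]
end [ 0.476 -0.327  0.095] 8.4
t 6.15 at [ 0.4676 -0.0815  0.0967] [1.7985e+02 2.0000e-02 8.6100e+01] w 0.349
[[0, 0, -9.4, -24, 3, 0], [0, 0, -9.4, -25, -2, 0], [0, 0, -9.4, -24, -6, 1], [0, 0, -9.4, -23, -9, -0], [0, 0, -9.3, -21, -13, -0], [0, 0, -9.4, -18, -16, 0], [0, 0, -9.4, -16, -19, 0], [0, 0, -9.4, -12, -21, 0], [0, 0, -9.4, -9, -23, 1], [0, 0, -9.4, -4.8, -24, -0.3]]
end [ 0.4761 -0.327   0.095 ] 180.0
```

View pics/s1.png

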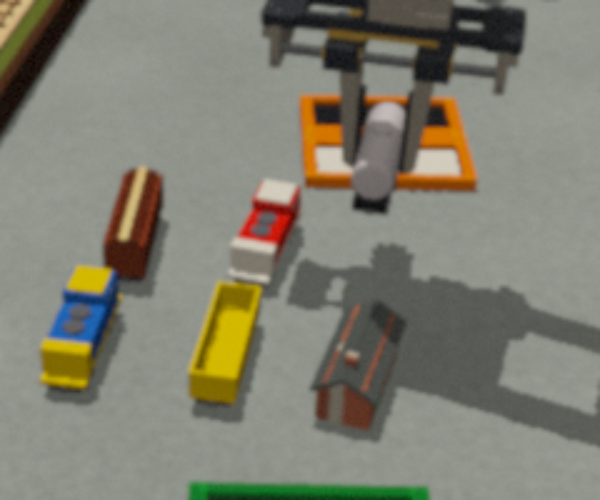

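Tank is held level and clear of everything (at about (380,150) in the crop). Carrying it to the orange black bay.

arm_command --pt "0 0 8.6 -27 3 0 0.2" --pt "0 0 8.7 -27 7 0 0.2" --pt "0 0 8.6 -25 10 0 0.2" --pt "0 0 8.6 -23 15 0 0.2" --pt "0 0 8.7 -21 17 0 0.2" --pt "0 0 8.6 -18 21 0 0.2" --pt "0 0 8.6 -14 23 0 0.2" --pt "0 0 8.7 -11 25 0 0.2" --pt "0 0 8.6 -11 26 0 0.2" --pt "0 0 0 0 0 20 0.2"

```text
t: 7.4
eef_pos: [0.4718, -0.3297, 0.0751]
orientation: [179.9, -0.1, 8.2]
ft_force: [-1.0, 0.5, -0.8]
grip_width: 0.351
gripper_force: 20.0
```

arm_command --pt "0 0 0 0 0 0 0.2" --pt "0 0 0 0 0 0 0.2"

```text
t: 7.65
eef_pos: [0.4712, -0.3271, 0.0751]
orientation: [-179.9, 0.1, 8.4]
ft_force: [0.6, -0.0, -0.9]
grip_width: 0.349
gripper_force: 20.0
```

```bash
python3 plan.py "0.4725 -0.327 0.028 8.4 3"
```

```text
t 7.65 at [ 0.4712 -0.3271  0.0751] [-1.7994e+02  6.0000e-02  8.4200e+00] w 0.349
[[0, 0, 0, 0, 0, 16], [0, 0, 0, 1, 0, 15], [0, 0, 0, 0.3, 0.1, 16.1]]
end [ 0.4725 -0.327   0.028 ] 8.42
```

Lower to 27 mm, then in 2 mm steps while watching the force.

arm_command --pt "0 0 0 0 0 20 0.2" --pt "0 0 0 1 0 20 0.2" --pt "0 0 0 0 0 8 0.2" --pt "0 0 0 0 0 0 0.2" --pt "0 0 0 0 0 0 0.2"

```text
t: 8.28
eef_pos: [0.4731, -0.3277, 0.0284]
orientation: [180.0, -0.0, 8.4]
ft_force: [0.0, -1.7, -0.7]
grip_width: 0.354
gripper_force: 20.0
```

arm_command --pt "0 0 0 0 0 2 0.2" --pt "0 0 0 0 0 0 0.2"

```text
t: 8.52
eef_pos: [0.4727, -0.3275, 0.0258]
orientation: [180.0, -0.0, 8.4]
ft_force: [-0.7, 0.6, -0.9]
grip_width: 0.354
gripper_force: 20.0
```

arm_command --pt "0 0 0 0 0 2 0.2" --pt "0 0 0 0 0 0 0.2"

```text
t: 8.78
eef_pos: [0.4725, -0.3274, 0.0234]
orientation: [-180.0, 0.0, 8.4]
ft_force: [-0.1, 0.1, -1.1]
grip_width: 0.353
gripper_force: 20.0
```

arm_command --pt "0 0 0 0 0 1 0.2" --pt "0 0 0 0 0 0 0.2"

```text
t: 9.02
eef_pos: [0.4726, -0.3275, 0.0227]
orientation: [180.0, -0.0, 8.4]
ft_force: [-0.7, 0.9, 2.6]
grip_width: 0.352
gripper_force: 20.0
```

arm_command --pt "0 0 0 0 0 1 0.2" --pt "0 0 0 0 0 0 0.2"

```text
t: 9.28
eef_pos: [0.4726, -0.3275, 0.0227]
orientation: [180.0, -0.0, 8.4]
ft_force: [-4.3, 2.2, 14.1]
grip_width: 0.354
gripper_force: 20.0
```

arm_command --pt "0 0 0 0 0 1 0.2" --pt "0 0 0 0 0 0 0.2"

```text
t: 9.52
eef_pos: [0.4728, -0.3275, 0.0224]
orientation: [180.0, -0.0, 8.4]
ft_force: [-6.0, 5.5, 23.1]
grip_width: 0.354
gripper_force: 20.0
```

Contact came at 22.7 mm, as predicted from the pickup height. Releasing and lifting.

arm_command --pt "0 0 0 0 0 -2 0.2" --pt "0 0 0 0 0 0 0.6" --pt "0 0 0 0 0 0 0.6" --pt "0 0 0 0 0 0 0.6" --pt "0 0 0 0 0 -12 0.6" --pt "0 0 0 0 0 -40 0.6" --pt "0 0 0 0 0 -50 0.6" --pt "0 0 0 0 0 0 0.6"

```text
t: 10.52
eef_pos: [0.475, -0.3292, 0.1292]
orientation: [179.7, -0.3, 8.4]
ft_force: [-0.1, -0.6, -0.8]
grip_width: 0.597
gripper_force: 0.0
```

```bash
python3 plan.py "0.5562 -0.077 0.13 83"
```

```text
t 10.53 at [ 0.475  -0.3292  0.1292] [179.7   -0.32   8.39] w 0.597
[[0, 0, -9.3, 15, -30, -0], [0, 0, -9.4, 19, -27, -0], [0, 0, -9.3, 23, -23, -0], [0, 0, -9.3, 27, -20, -0], [0, 0, -9.3, 30, -14, -1], [0, 0, -9.4, 31, -10, 0], [0, 0, -9.3, 33, -4, 0], [0, 0, -9.3, 33.3, 0.4, 0.2]]
end [ 0.5562 -0.077   0.13  ] 82.99
```

arm_command --pt "0 0 -9.3 15 -30 0 0.6" --pt "0 0 -9.4 19 -27 0 0.6" --pt "0 0 -9.3 23 -23 0 0.6" --pt "0 0 -9.3 27 -20 0 0.6" --pt "0 0 -9.3 30 -14 0 0.6" --pt "0 0 -9.4 31 -10 0 0.6" --pt "0 0 -9.3 33 -4 0 0.6" --pt "0 0 -9.3 33 0 0 0.6" --pt "0 0 0 0 0 0 0.6" --pt "0 0 0 0 0 0 0.6"

```text
t: 11.78
eef_pos: [0.5527, -0.0759, 0.1242]
orientation: [-180.0, 0.0, 82.9]
ft_force: [-0.5, 0.2, -0.1]
grip_width: 0.599
gripper_force: 0.0
```

```bash
python3 w.py w5; python3 plan.py "0.5562 -0.077 0.011 83 4"
```

```text
t 11.82 at [ 0.5528 -0.0762  0.1243] [-1.7996e+02  2.0000e-02  8.2860e+01] w 0.602
[[0, 0, -0, -0, 1, 28], [0, 0, -0.1, -0, 1, 29], [0, 0, -0, -0, 1, 28], [0, 0, -0, -0.4, 0.5, 28.3]]
end [ 0.5562 -0.077   0.011 ] 82.96
```

View pics/w5.png

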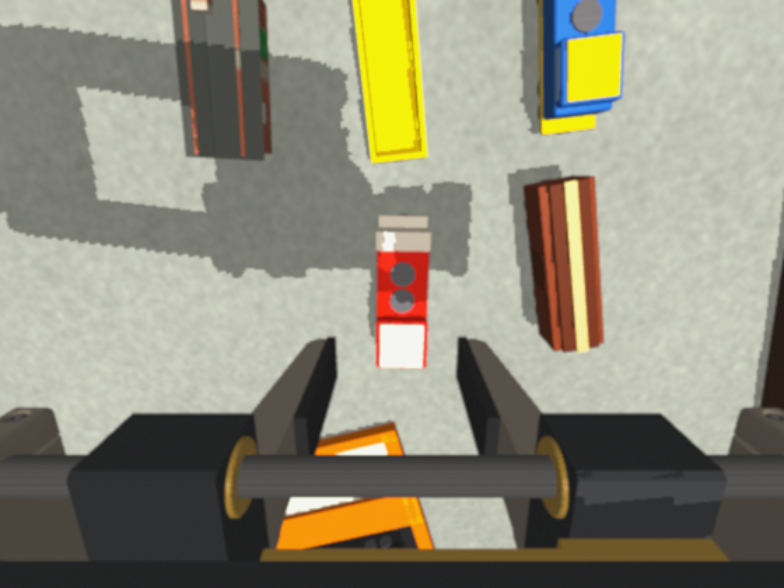

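The red loco is straight below at (402,290), running along the fingers and about 3 mm to the right, as planned. Descending.

arm_command --pt "0 0 0 0 1 28 0.6" --pt "0 0 0 0 1 29 0.6" --pt "0 0 0 0 1 28 0.6" --pt "0 0 0 0 0 27 0.6" --pt "0 0 0 0 0 0 0.6" --pt "0 0 0 0 0 0 0.2" --pt "0 0 0 0 0 0 0.2" --pt "0 0 0 0 0 0 0.2" --pt "0 0 0 0 0 0 0.2"

```text
t: 12.95
eef_pos: [0.557, -0.0761, 0.0138]
orientation: [179.9, 0.0, 83.0]
ft_force: [0.3, -2.1, 8.1]
grip_width: 0.37
gripper_force: 19.9
```

arm_command --pt "0 0 0 0 0 -2 0.2" --pt "0 0 0 0 0 -10 0.2" --pt "0 0 0 0 0 -35 0.2" --pt "0 0 0 0 0 -45 0.2" --pt "0 0 0 0 0 0 0.2"

```text
t: 13.58
eef_pos: [0.5587, -0.0761, 0.1083]
orientation: [179.6, 0.0, 83.0]
ft_force: [1.0, -1.1, -3.0]
grip_width: 0.368
gripper_force: 19.9
```

```bash
python3 plan.py "0.4734 0.315 0.105 8.2"; python3 plan.py "0.4734 0.315 0.105 188.2"
```

```text
t 13.57 at [ 0.5587 -0.0761  0.1083] [179.63   0.    83.  ] w 0.368
[[0, 0, 9.4, 47, -17, 0], [0, 0, 9.3, 44, -24, 1], [0, 0, 9.4, 40, -30, 0], [0, 0, 9.3, 33, -37, 1], [0, 0, 9.4, 28, -42, 0], [0, 0, 9.3, 20, -46, 0], [0, 0, 9.4, 13, -48, 1], [0, 0, 9.3, 4.2, -50.1, 0.3]]
end [0.4734 0.315  0.105 ] 8.2
t 13.57 at [ 0.5587 -0.0761  0.1083] [179.63   0.    83.  ] w 0.368
[[0, 0, -8.8, 31, -11, 0], [0, 0, -8.7, 33, -6, 1], [0, 0, -8.8, 34, -1, -0], [0, 0, -8.8, 33, 4, 0], [0, 0, -8.7, 32, 9, 0], [0, 0, -8.8, 30, 14, 1], [0, 0, -8.8, 28, 18, -0], [0, 0, -8.7, 25, 23, 0], [0, 0, -8.8, 21, 25, 0], [0, 0, -8.8, 17, 29, 1], [0, 0, -8.7, 12, 31, -0], [0, 0, -8.8, 7.5, 32.7, 0.3]]
end [0.4734 0.315  0.105 ] 188.2
```

arm_command --pt "0 0 9.4 47 -17 0 0.2" --pt "0 0 9.3 44 -24 0 0.2" --pt "0 0 9.4 40 -30 0 0.2" --pt "0 0 9.3 33 -37 0 0.2" --pt "0 0 9.4 28 -42 0 0.2" --pt "0 0 9.3 20 -46 0 0.2" --pt "0 0 9.4 13 -48 0 0.2" --pt "0 0 9.3 4 -50 0 0.2" --pt "0 0 0 0 0 20 0.2" --pt "0 0 0 0 0 0 0.2"

```text
t: 14.82
eef_pos: [0.4687, 0.3145, 0.0825]
orientation: [179.9, 0.2, 8.3]
ft_force: [0.0, 0.1, -1.5]
grip_width: 0.368
gripper_force: 19.9
```

```bash
python3 plan.py "0.4734 0.315 0.024 8.2 4"
```

```text
t 14.82 at [0.4687 0.3145 0.0825] [179.89   0.23   8.29] w 0.368
[[0, 0, 0, 1, 0, 15], [0, 0, 0, 1, 0, 14], [0, 0, 0.1, 2, 0, 15], [0, 0, -0, 0.7, 0.2, 14.5]]
end [0.4734 0.315  0.024 ] 8.19
```

arm_command --pt "0 0 0 2 0 20 0.2" --pt "0 0 0 2 0 20 0.2" --pt "0 0 0 1 0 18 0.2" --pt "0 0 0 0 0 0 0.2" --pt "0 0 0 0 0 0 0.2"

```text
t: 15.45
eef_pos: [0.4759, 0.3157, 0.027]
orientation: [-180.0, -0.0, 8.2]
ft_force: [-0.1, 0.3, -1.2]
grip_width: 0.367
gripper_force: 19.9
```

arm_command --pt "0 0 0 0 0 2 0.2" --pt "0 0 0 0 0 0 0.2"

```text
t: 15.7
eef_pos: [0.4758, 0.3159, 0.025]
orientation: [-180.0, -0.0, 8.2]
ft_force: [-0.4, 1.2, -1.9]
grip_width: 0.369
gripper_force: 19.9
```

arm_command --pt "0 0 0 0 0 1 0.2" --pt "0 0 0 0 0 0 0.2"

```text
t: 15.95
eef_pos: [0.4756, 0.3158, 0.0236]
orientation: [180.0, -0.0, 8.2]
ft_force: [1.3, -0.9, -1.1]
grip_width: 0.367
gripper_force: 19.9
```

arm_command --pt "0 0 0 0 0 1 0.2" --pt "0 0 0 0 0 0 0.2"

```text
t: 16.2
eef_pos: [0.4756, 0.3158, 0.0225]
orientation: [180.0, 0.0, 8.2]
ft_force: [0.7, -0.3, -2.2]
grip_width: 0.368
gripper_force: 19.9
```

arm_command --pt "0 0 0 -1 0 2 0.2" --pt "0 0 0 -1 0 0 0.2"

```text
t: 16.45
eef_pos: [0.4735, 0.3154, 0.0204]
orientation: [180.0, 0.0, 8.2]
ft_force: [-0.1, 0.7, -2.6]
grip_width: 0.371
gripper_force: 19.9
```

arm_command --pt "0 0 0 0 0 1 0.2" --pt "0 0 0 0 0 0 0.2"

```text
t: 16.7
eef_pos: [0.4736, 0.3155, 0.0198]
orientation: [180.0, 0.0, 8.2]
ft_force: [-1.0, -1.4, 2.8]
grip_width: 0.371
gripper_force: 19.9
```

arm_command --pt "0 0 0 0 0 1 0.2" --pt "0 0 0 0 0 0 0.2"

```text
t: 16.95
eef_pos: [0.4736, 0.3155, 0.0197]
orientation: [180.0, 0.0, 8.2]
ft_force: [-5.1, -2.5, 15.0]
grip_width: 0.371
gripper_force: 19.9
```

arm_command --pt "0 0 0 0 0 -1.5 0.2" --pt "0 0 0 0 0 0 0.6" --pt "0 0 0 0 0 0 0.6" --pt "0 0 0 0 0 0 0.6" --pt "0 0 0 0 0 -12 0.6" --pt "0 0 0 0 0 -40 0.6" --pt "0 0 0 0 0 -50 0.6" --pt "0 0 0 0 0 0 0.6"

```text
t: 17.95
eef_pos: [0.4762, 0.3172, 0.1267]
orientation: [-179.8, -0.4, 8.2]
ft_force: [-0.3, -0.2, 0.0]
grip_width: 0.6
gripper_force: 0.0
```

```bash
python3 plan.py "0.675 0.072 0.13 90.3"
```

```text
t 17.95 at [0.4762 0.3172 0.1267] [-179.81   -0.4     8.2 ] w 0.6
[[0, 0, -9.1, 18, 30, -0], [0, 0, -9.1, 13, 33, -1], [0, 0, -9.2, 8, 34, -0], [0, 0, -9.1, 2, 35, -0], [0, 0, -9.1, -4, 35, -1], [0, 0, -9.1, -9, 34, -0], [0, 0, -9.2, -14, 32, -1], [0, 0, -9.1, -19, 29, 0], [0, 0, -9.1, -23.4, 26.4, -0.3]]
end [0.675 0.072 0.13 ] 90.3
```

arm_command --pt "0 0 -9.1 18 30 0 0.6" --pt "0 0 -9.1 13 33 0 0.6" --pt "0 0 -9.2 8 34 0 0.6" --pt "0 0 -9.1 2 35 0 0.6" --pt "0 0 -9.1 -4 35 0 0.6" --pt "0 0 -9.1 -9 34 0 0.6" --pt "0 0 -9.2 -14 32 0 0.6" --pt "0 0 -9.1 -19 29 0 0.6" --pt "0 0 -9.1 -23 26 0 0.6" --pt "0 0 0 0 0 0 0.6"

```text
t: 19.2
eef_pos: [0.673, 0.069, 0.1214]
orientation: [-180.0, 0.0, 90.2]
ft_force: [0.4, 0.6, 1.1]
grip_width: 0.599
gripper_force: 0.0
```

```bash
python3 w.py w6; python3 plan.py "0.675 0.072 0.013 90.3 4"
```

```text
t 19.25 at [0.6719 0.0701 0.1213] [-179.93   -0.     90.1 ] w 0.6
[[0, 0, -0.1, 0, 1, 27], [0, 0, -0, 1, 1, 27], [0, 0, -0.1, 0, 0, 27], [0, 0, -0, 0.9, 1.1, 27.3]]
end [0.675 0.072 0.013] 90.3
```

View pics/w6.png

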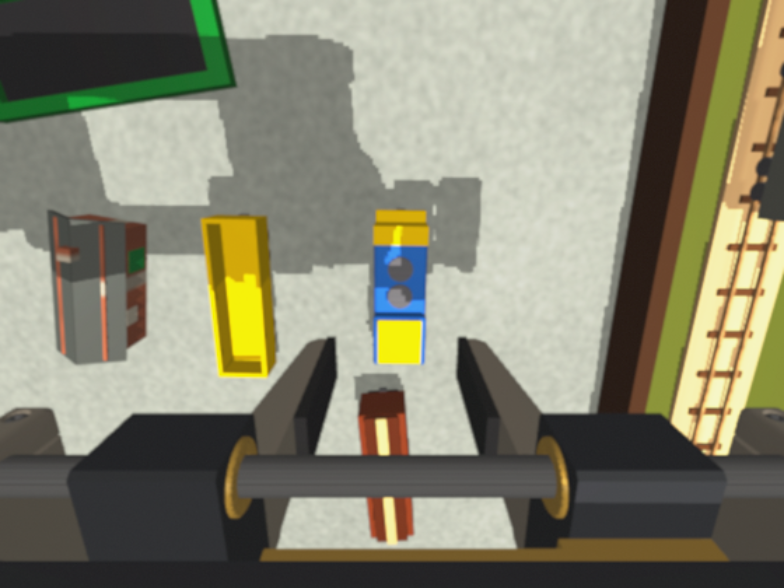

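The blue loco is centred below the fingers at (400,290); descending.

arm_command --pt "0 0 0 0 1 27 0.6" --pt "0 0 0 1 1 27 0.6" --pt "0 0 0 0 0 27 0.6" --pt "0 0 0 0 0 25 0.6" --pt "0 0 0 0 0 0 0.6" --pt "0 0 0 0 0 0 0.2" --pt "0 0 0 0 0 0 0.2" --pt "0 0 0 0 0 0 0.2" --pt "0 0 0 0 0 0 0.2"

```text
t: 20.38
eef_pos: [0.675, 0.0721, 0.0174]
orientation: [179.9, -0.0, 90.3]
ft_force: [-0.0, 0.9, 6.5]
grip_width: 0.37
gripper_force: 20.0
```

arm_command --pt "0 0 0 0 0 -2 0.2" --pt "0 0 0 0 0 -10 0.2" --pt "0 0 0 0 0 -35 0.2" --pt "0 0 0 0 0 -45 0.2" --pt "0 0 0 0 0 0 0.2"

```text
t: 21.0
eef_pos: [0.677, 0.072, 0.1126]
orientation: [179.6, -0.0, 90.3]
ft_force: [0.3, -0.5, -1.6]
grip_width: 0.368
gripper_force: 20.0
```

```bash
python3 plan.py "0.4634 -0.240 0.105 8.4"
```

```text
t 21.0 at [0.677  0.072  0.1126] [ 1.796e+02 -4.000e-02  9.029e+01] w 0.368
[[0, 0, 9.1, -35, -24, 1], [0, 0, 9.1, -37, -18, 1], [0, 0, 9.1, -41, -12, 1], [0, 0, 9.1, -41, -5, 0], [0, 0, 9.1, -42, 1, 1], [0, 0, 9.1, -42, 8, 1], [0, 0, 9.1, -39, 14, 1], [0, 0, 9.1, -37, 21, 1], [0, 0, 9.1, -33.1, 25.4, 0.6]]
end [ 0.4633 -0.24    0.105 ] 8.39
```

arm_command --pt "0 0 9.1 -35 -24 0 0.2" --pt "0 0 9.1 -37 -18 0 0.2" --pt "0 0 9.1 -41 -12 0 0.2" --pt "0 0 9.1 -41 -5 0 0.2" --pt "0 0 9.1 -42 1 0 0.2" --pt "0 0 9.1 -42 8 0 0.2" --pt "0 0 9.1 -39 14 0 0.2" --pt "0 0 9.1 -37 21 0 0.2" --pt "0 0 9.1 -33 25 0 0.2" --pt "0 0 0 0 0 20 0.2"

```text
t: 22.25
eef_pos: [0.4595, -0.2419, 0.0883]
orientation: [179.9, -0.0, 8.1]
ft_force: [1.0, -0.4, -1.7]
grip_width: 0.364
gripper_force: 20.0
```

arm_command --pt "0 0 0 0 0 10 0.2" --pt "0 0 0 0 0 0 0.2"

```text
t: 22.5
eef_pos: [0.4599, -0.2391, 0.0771]
orientation: [-179.9, 0.1, 8.4]
ft_force: [0.1, -0.7, -0.8]
grip_width: 0.37
gripper_force: 20.0
```

```bash
python3 plan.py "0.4634 -0.240 0.028 8.4 3"
```

```text
t 22.5 at [ 0.4599 -0.2391  0.0771] [-1.7992e+02  1.1000e-01  8.4300e+00] w 0.37
[[0, 0, 0, 1, 0, 16], [0, 0, 0, 1, 1, 17], [0, 0, 0, 1.3, 0.4, 16.1]]
end [ 0.4634 -0.24    0.028 ] 8.43
```

arm_command --pt "0 0 0 1 1 18 0.2" --pt "0 0 0 1 0 18 0.2" --pt "0 0 0 0 0 14 0.2" --pt "0 0 0 0 0 0 0.2" --pt "0 0 0 0 0 0 0.2"

```text
t: 23.12
eef_pos: [0.463, -0.2405, 0.0283]
orientation: [180.0, -0.0, 8.4]
ft_force: [-0.2, 0.6, -0.8]
grip_width: 0.367
gripper_force: 20.0
```

arm_command --pt "0 0 0 0 0 1 0.2" --pt "0 0 0 0 0 0 0.2"

```text
t: 23.38
eef_pos: [0.463, -0.2406, 0.0275]
orientation: [180.0, -0.0, 8.4]
ft_force: [-0.1, 0.3, -1.6]
grip_width: 0.365
gripper_force: 20.0
```

arm_command --pt "0 0 0 0 0 1 0.2" --pt "0 0 0 0 0 0 0.2"

```text
t: 23.62
eef_pos: [0.4627, -0.2405, 0.0261]
orientation: [180.0, -0.0, 8.4]
ft_force: [-0.3, 0.5, 0.0]
grip_width: 0.369
gripper_force: 20.0
```

arm_command --pt "0 0 0 0 0 1 0.2" --pt "0 0 0 0 0 0 0.2"

```text
t: 23.88
eef_pos: [0.4626, -0.2404, 0.025]
orientation: [-180.0, 0.0, 8.4]
ft_force: [-0.5, 0.5, -1.3]
grip_width: 0.363
gripper_force: 20.0
```

arm_command --pt "0 0 0 0 0 1.5 0.2" --pt "0 0 0 0 0 0 0.2"

```text
t: 24.12
eef_pos: [0.4627, -0.2404, 0.0235]
orientation: [-180.0, 0.0, 8.4]
ft_force: [0.3, 0.8, -1.2]
grip_width: 0.371
gripper_force: 20.0
```

arm_command --pt "0 0 0 0 0 1 0.2" --pt "0 0 0 0 0 0 0.2"

```text
t: 24.38
eef_pos: [0.4627, -0.2404, 0.0233]
orientation: [-180.0, 0.0, 8.4]
ft_force: [-3.0, 1.8, 10.7]
grip_width: 0.369
gripper_force: 20.0
```

arm_command --pt "0 0 0 0 0 0.5 0.2" --pt "0 0 0 0 0 0 0.2"

```text
t: 24.62
eef_pos: [0.4628, -0.2404, 0.0233]
orientation: [-180.0, -0.0, 8.4]
ft_force: [-4.5, 2.3, 17.8]
grip_width: 0.364
gripper_force: 20.0
```

Seated at 23.3 mm. Releasing, then the boxcar.

arm_command --pt "0 0 0 0 0 -1.5 0.2" --pt "0 0 0 0 0 0 0.6" --pt "0 0 0 0 0 0 0.6" --pt "0 0 0 0 0 0 0.6" --pt "0 0 0 0 0 -12 0.6" --pt "0 0 0 0 0 -40 0.6" --pt "0 0 0 0 0 -50 0.6" --pt "0 0 0 0 0 0 0.6"

```text
t: 25.62
eef_pos: [0.4653, -0.2418, 0.1298]
orientation: [179.7, -0.3, 8.4]
ft_force: [0.6, 0.3, -1.0]
grip_width: 0.602
gripper_force: 0.0
```

```bash
python3 plan.py "0.667 -0.0645 0.13 94"
```

```text
t 25.62 at [ 0.4653 -0.2418  0.1298] [179.75  -0.34   8.4 ] w 0.602
[[0, 0, -8.6, 23, -15, -0], [0, 0, -8.5, 24, -11, -0], [0, 0, -8.6, 26, -7, -0], [0, 0, -8.5, 26, -3, -0], [0, 0, -8.6, 27, 0, -0], [0, 0, -8.6, 27, 5, -0], [0, 0, -8.5, 25, 8, -0], [0, 0, -8.6, 24, 13, -0], [0, 0, -8.5, 22, 15, -0], [0, 0, -8.6, 19.2, 18.9, -0.2]]
end [ 0.667  -0.0645  0.13  ] 94.0
```

arm_command --pt "0 0 -8.6 23 -15 0 0.6" --pt "0 0 -8.5 24 -11 0 0.6" --pt "0 0 -8.6 26 -7 0 0.6" --pt "0 0 -8.5 26 -3 0 0.6" --pt "0 0 -8.6 27 0 0 0.6" --pt "0 0 -8.6 27 5 0 0.6" --pt "0 0 -8.5 25 8 0 0.6" --pt "0 0 -8.6 24 13 0 0.6" --pt "0 0 -8.5 22 15 0 0.6" --pt "0 0 -8.6 19 19 0 0.6"

```text
t: 26.88
eef_pos: [0.6645, -0.0627, 0.1249]
orientation: [-179.9, -0.0, 94.3]
ft_force: [-0.1, -0.3, 1.1]
grip_width: 0.597
gripper_force: 0.0
```

arm_command --pt "0 0 0 0 0 0 0.6"

```text
t: 27.0
eef_pos: [0.665, -0.0624, 0.1248]
orientation: [-180.0, -0.0, 94.1]
ft_force: [0.2, -0.7, -1.1]
grip_width: 0.601
gripper_force: 0.0
```

```bash
python3 w.py w7; python3 plan.py "0.667 -0.0645 0.015 94 4"
python3 - <<'E'
from h import *; import pickle
from m import mask,comps
st,im=pickle.load(open("w7.pkl","rb")); C=cam("wrist",st)
for A,c,m in comps(mask(im,12,32,40,200,130,255),(340,150,470,400),12)[:2]:
    r=cv2.fitLine(cv2.findNonZero(m),cv2.DIST_L2,0,.01,.01).ravel(); a=onz(C,c,.05); g=onz(C,c+10*r[:2],.05)-a; print(A,c,a.round(4),np.degrees(np.arctan2(g[1],g[0]))%180)
E
```

```text
t 27.05 at [ 0.664  -0.0631  0.1247] [-179.92   -0.     93.92] w 0.601
[[0, 0, -0, -0, 1, 27], [0, 0, -0, -1, 0, 28], [0, 0, -0.1, -0, 1, 27], [0, 0, 0, -0.6, 0.9, 27.7]]
end [ 0.667  -0.0645  0.015 ] 94.02
1219 [284.1050041  220.97949139] [ 0.6666 -0.0643  0.05  ] 93.9929516220552
17 [302. 255.] [ 0.6855 -0.0964  0.05  ] 95.144761619383
```

The close-up strip measurement (0.6666,-0.0643, 94.0°) confirms the boxcar pose.

arm_command --pt "0 0 0 0 1 27 0.6" --pt "0 0 0 -1 0 28 0.6" --pt "0 0 0 0 1 27 0.6" --pt "0 0 0 0 0.5 27 0.6" --pt "0 0 0 0 0 0 0.6" --pt "0 0 0 0 0 0 0.2" --pt "0 0 0 0 0 0 0.2" --pt "0 0 0 0 0 0 0.2" --pt "0 0 0 0 0 0 0.2"

```text
t: 28.18
eef_pos: [0.6677, -0.0645, 0.0179]
orientation: [179.9, 0.0, 94.0]
ft_force: [-2.1, -0.8, 6.3]
grip_width: 0.367
gripper_force: 20.0
```

arm_command --pt "0 0 0 0 0 -2 0.2" --pt "0 0 0 0 0 -10 0.2" --pt "0 0 0 0 0 -35 0.2" --pt "0 0 0 0 0 -45 0.2" --pt "0 0 0 0 0 0 0.2"

```text
t: 28.8
eef_pos: [0.6699, -0.0645, 0.1131]
orientation: [179.6, 0.1, 94.0]
ft_force: [-0.7, -0.1, -2.1]
grip_width: 0.37
gripper_force: 20.0
```

```bash
python3 plan.py "0.486 0.228 0.107 8.2"
```

```text
t 28.8 at [ 0.6699 -0.0645  0.1131] [1.796e+02 6.000e-02 9.400e+01] w 0.37
[[0, 0, 8.6, 30, -16, 1], [0, 0, 8.6, 28, -21, 0], [0, 0, 8.5, 24, -25, 1], [0, 0, 8.6, 21, -28, 0], [0, 0, 8.6, 16, -30, 1], [0, 0, 8.6, 11, -33, 1], [0, 0, 8.6, 6, -34, 0], [0, 0, 8.5, 1, -34, 1], [0, 0, 8.6, -4, -35, 0], [0, 0, 8.6, -8.9, -33.1, 1.1]]
end [0.486 0.228 0.107] 8.2
```

arm_command --pt "0 0 8.6 30 -16 0 0.2" --pt "0 0 8.6 28 -21 0 0.2" --pt "0 0 8.5 24 -25 0 0.2" --pt "0 0 8.6 21 -28 0 0.2" --pt "0 0 8.6 16 -30 0 0.2" --pt "0 0 8.6 11 -33 0 0.2" --pt "0 0 8.6 6 -34 0 0.2" --pt "0 0 8.5 1 -34 0 0.2" --pt "0 0 8.6 -4 -35 0 0.2" --pt "0 0 8.6 -9 -33 0 0.2"

```text
t: 30.05
eef_pos: [0.4819, 0.2288, 0.1079]
orientation: [180.0, 0.1, 7.9]
ft_force: [1.0, 0.3, -1.4]
grip_width: 0.369
gripper_force: 20.0
```

arm_command --pt "0 0 0 0 0 20 0.2" --pt "0 0 0 0 0 10 0.2" --pt "0 0 0 0 0 0 0.2"

```text
t: 30.42
eef_pos: [0.4825, 0.2275, 0.0776]
orientation: [180.0, 0.1, 8.2]
ft_force: [-0.2, -0.6, -1.7]
grip_width: 0.37
gripper_force: 20.0
```

```bash
python3 plan.py "0.486 0.228 0.028 8.2 3"
```

```text
t 30.43 at [0.4825 0.2275 0.0776] [1.7996e+02 1.2000e-01 8.1900e+00] w 0.37
[[0, 0, -0, 1, -0, 17], [0, 0, -0, 1, -0, 16], [0, 0, -0, 1.6, -0, 16.6]]
end [0.486 0.228 0.028] 8.19
```

arm_command --pt "0 0 0 1 0 18 0.2" --pt "0 0 0 1 0 18 0.2" --pt "0 0 0 0 0 14 0.2" --pt "0 0 0 0 0 0 0.2" --pt "0 0 0 0 0 1 0.2" --pt "0 0 0 0 0 0 0.2"

```text
t: 31.18
eef_pos: [0.4855, 0.2285, 0.028]
orientation: [-180.0, -0.0, 8.2]
ft_force: [-0.1, -0.6, -1.5]
grip_width: 0.37
gripper_force: 20.0
```

arm_command --pt "0 0 0 0 0 1 0.2" --pt "0 0 0 0 0 0 0.2"

```text
t: 31.42
eef_pos: [0.4853, 0.2284, 0.0268]
orientation: [-180.0, -0.0, 8.2]
ft_force: [0.4, -1.0, -1.4]
grip_width: 0.369
gripper_force: 20.0
```

arm_command --pt "0 0 0 0 0 1 0.2" --pt "0 0 0 0 0 0 0.2"

```text
t: 31.68
eef_pos: [0.4851, 0.2284, 0.0256]
orientation: [180.0, 0.0, 8.2]
ft_force: [0.0, -0.1, -2.1]
grip_width: 0.368
gripper_force: 20.0
```

arm_command --pt "0 0 0 0 0 1 0.2" --pt "0 0 0 0 0 0 0.2"

```text
t: 31.92
eef_pos: [0.4851, 0.2284, 0.0245]
orientation: [180.0, 0.0, 8.2]
ft_force: [0.4, -0.1, -2.3]
grip_width: 0.368
gripper_force: 20.0
```

arm_command --pt "0 0 0 0 0 1 0.2" --pt "0 0 0 0 0 0 0.2"

```text
t: 32.17
eef_pos: [0.4853, 0.2284, 0.0239]
orientation: [-180.0, -0.0, 8.2]
ft_force: [-1.0, -1.0, 4.2]
grip_width: 0.363
gripper_force: 20.0
```

arm_command --pt "0 0 0 0 0 0.7 0.2" --pt "0 0 0 0 0 0 0.2"

```text
t: 32.42
eef_pos: [0.4852, 0.2284, 0.0239]
orientation: [-180.0, -0.0, 8.2]
ft_force: [-4.0, -1.3, 14.7]
grip_width: 0.37
gripper_force: 20.0
```

arm_command --pt "0 0 0 0 0 -1.5 0.2" --pt "0 0 0 0 0 0 0.6" --pt "0 0 0 0 0 0 0.6" --pt "0 0 0 0 0 0 0.6" --pt "0 0 0 0 0 -12 0.6" --pt "0 0 0 0 0 -40 0.6" --pt "0 0 0 0 0 -50 0.6" --pt "0 0 0 0 0 -50 0.6" --pt "0 0 0 0 0 -50 0.6"

```text
t: 33.55
eef_pos: [0.485, 0.2283, 0.229]
orientation: [-180.0, -0.1, 8.2]
ft_force: [1.6, -0.0, 0.1]
grip_width: 0.601
gripper_force: 0.0
```

```bash
python3 plan.py "0.5 -0.02 0.33 90"
```

```text
t 33.55 at [0.485  0.2283 0.229 ] [-1.7999e+02 -5.0000e-02  8.2000e+00] w 0.601
[[0, 0, -9.1, -2, 28, -11], [0, 0, -9.1, -7, 26, -11], [0, 0, -9.1, -11, 26, -12], [0, 0, -9.1, -14, 23, -11], [0, 0, -9, -18, 21, -11], [0, 0, -9.1, -22, 18, -11], [0, 0, -9.1, -23, 14, -12], [0, 0, -9.1, -26, 10, -11], [0, 0, -9.1, -27, 6, -11]]
end [ 0.5    -0.0199  0.33  ] 90.0
```

arm_command --pt "0 0 -9.1 -1 12 -11 0.6" --pt "0 0 -9.1 -3 12 -11 0.6" --pt "0 0 -9.1 -5 12 -12 0.6" --pt "0 0 -9.1 -6 10 -11 0.6" --pt "0 0 -9 -8 10 -11 0.6" --pt "0 0 -9.1 -10 8 -11 0.6" --pt "0 0 -9.1 -10 6 -3 0.6" --pt "0 0 -9.1 -11 4 0 0.6" --pt "0 0 -9.1 -11 2 0 0.6" --pt "0 0 0 0 0 0 0.6"

```text
t: 34.8
eef_pos: [0.4914, 0.1189, 0.2971]
orientation: [180.0, -0.0, 89.9]
ft_force: [0.1, -0.3, 0.8]
grip_width: 0.598
gripper_force: 0.0
```

```bash
python3 w.py w8
```

arm_command --pt "0 0 0 -52 0 0 0.6" --pt "0 0 0 -52 0 0 0.6" --pt "0 0 0 -52 0 0 0.6" --pt "0 0 0 -52 0 0 0.6" --pt "0 0 0 -52 0 0 0.6" --pt "0 0 0 -52 0 0 0.6" --pt "0 0 0 -52 0 0 0.6" --pt "0 0 0 -52 0 0 0.6" --pt "0 0 0 -30 0 0 0.6" --pt "0 0 0 0 0 0 0.6"

```text
t: 36.1
eef_pos: [0.4915, -0.328, 0.2962]
orientation: [-180.0, -0.0, 89.7]
ft_force: [0.2, -1.0, 0.2]
grip_width: 0.599
gripper_force: 0.0
```

```bash
python3 w.py w9
python3 - <<'E'
import pickle
from m import *
ims=[]
for i in(8,9):
    st,im=pickle.load(open(f"w{i}.pkl","rb")); ims.append(im[:300]); S[f"w{i}"]=im; C[f"w{i}"]=cam("wrist",st); print(st["eef_pos"].round(3),np.round(st["orientation"],1))
cv2.imwrite("pics/w89.png",cv2.cvtColor(np.vstack(ims),cv2.COLOR_RGB2BGR))
# predicted pixels of vehicle centres (z of roof) and bay centres
for n,nm,X in(("w8","red cab z=.056?",(.4734,.315,.045)),("w8","box",(.486,.228,.056)),("w9","blue",(.4634,-.24,.045)),("w9","tank",(.476,-.327,.056)),("w8","gondola was",(.5663,.0707,.036))): print(nm,proj(C[n],X).round(1))
E
```

```text
[0.491 0.119 0.297] [180.   -0.   89.9]
[ 0.492 -0.328  0.296] [-180.    -0.    89.7]
red cab z=.056? [268.   29.3]
box [278.2 101.1]
blue [262.  117.9]
tank [271.8 181.3]
gondola was [330.8 209.6]
```

View pics/w89.png

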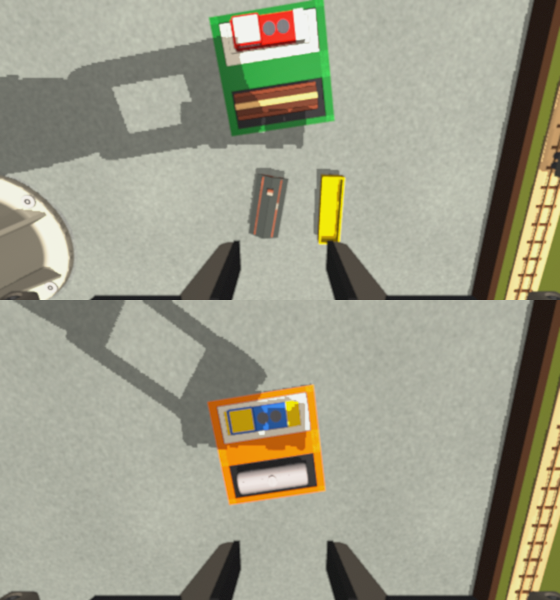

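All four vehicles stand in their bays, within about 3 px of the predicted centres: red (265,29), boxcar (276,101), blue (264,117), tank (271,180). The gondola (330,209) and hut (268,204) haven't moved. Handing in.

```bash
python3 -c "
from rig import order; print(order.job_done())"
```

```text
the job is handed in; nothing more can be done
None
```

Both loan kits are made up and the job is handed in at about 36 s: the final wrist-camera views show all four vehicles in their named bays and the yellow wagon and brick hut where they were, but the hand-in call returned no verdict.

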